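# Unpin the spice carousel and spin-check it

## Task

The empty spice carousel on the worktop is still pinned for carrying: pull the red-headed lock pin straight out and leave it in the brown baking tray. Then spin the round platter by hand at least one full turn, to check that it runs freely: press a closed fingertip lightly on its flat top and carry it round, following the lean of the platter by feel and never bearing on the carousel with more than 12 N, then let go. Do not disturb the other pantry things.

Things in the scene. Friction and masses are not known exactly. Their poses are not given: they have to be found in the camera images.
- carousel: Spice carousel fixed to the worktop: dark steel foot, round flat wooden platter (radius 125 mm with its ribbed black rubber rim, 10 mm thick, smooth top) on an upright axle. Origin: on the worktop under the axle; z up; x points from the axle to the lock pin, 117 mm away, which locks the platter by passing through an 18 mm notch in its rim.
- axle_50 (a point): Point on the carousel's axle, always 50 mm above the worktop. The platter's top is NOT measured: on the axle it lies anywhere from 44 to 62 mm above the worktop (screw-adjusted foot), and it leans 2.4 to 3.1 degrees in an unknown direction that stays fixed in the room as it turns, so its height changes round the circle.
- platter (a joint): Turn of the platter in rad, 0 at the start, counter-clockwise from above positive, 6.28 a turn; no stop once unpinned; either way will do. It needs a drag of 3.1 N at 85 mm radius: a fingertip pressing with 7 to 10 N carries it, under about 5 N it may slip. It gives downward on a spring of about 5 N/mm (at most 8 mm).
- pin_socket (a point): Mouth of the pin's socket in the carousel's foot, 24 mm above the worktop: block 32 mm square, round hole of 15 mm, 20 mm deep.
- lock_pin: Steel pin 11 mm thick with a red head, loose, 102 mm long; origin: centre of its lower end, z towards the head. Collar 20 mm wide at 70 to 75 mm; red head from 74 to 102 mm, 34 mm along its x, 15 mm across its y. It starts upright in the socket, lower end 4 mm above the worktop, its x along the carousel's x; lift it 70 mm to clear the platter.
- pin_mid (a point): Middle of the lock pin, 51 mm from its lower end.
- tray: Brown open baking tray fixed to the worktop, outside 201 mm (its x) by 151 mm (its y), 51 mm high, inner floor about 160 by 110 mm at 4 mm; origin: centre of its underside. It stands at the left or the right of the carousel.
- plate: White plate, 200 mm wide, 20 mm high, on the other side; leave alone (fixed).
- red_lid_spice: Spice jar with red lid, 45 mm wide, 106 mm high; origin: underside centre. Bystander.
- red_lid_jar: Glass jar with red lid, 68 mm wide, 104 mm high; origin: underside centre. Bystander.
- flat_tin: Flat tin, 86 mm wide, 40 mm high; origin: underside centre. Bystander.
- jar_18: Jar with white lid, 61 mm wide, 93 mm high; origin: underside centre. Bystander.
Not all that is in view belongs to the job. Of the things shaped like the lock_pin, the steel one is meant.

How it is judged:
On the way, in this order (a step that is already met when the one before it is completed fails the run):
1. the lock pin rests in the tray, let go (x of pin_mid in the frame of tray between -0.1 and 0.1 m and y of pin_mid in the frame of tray between -0.075 and 0.075 m and height (world z) of pin_mid below 0.065 m and contact force between the fingers and lock_pin below 0.1 N), for 0.2 s.
2. the platter has been turned at least one full turn (345 degrees or more counts), either way ((value of joint platter above 6.02 rad or value of joint platter below -6.02 rad)).
At the end, for the whole second after the job is handed in: The lock pin rests in the tray (its middle inside the tray's outline and less than 65 mm above the worktop), and the platter stands still, at least one full turn (345 degrees or more) from where it started, either way ((value of joint platter above 6 rad or value of joint platter below -6 rad) and velocity of joint platter between -0.1 and 0.1 rad/s and x of pin_mid in the frame of tray between -0.1 and 0.1 m and y of pin_mid in the frame of tray between -0.075 and 0.075 m and height (world z) of pin_mid below 0.065 m and linear speed of lock_pin below 0.02 m/s); the robot touches nothing.
It fails at once if fingers or arm bear on the carousel with more than 14 N (contact force between any of the fingers, the arm and carousel above 14 N).
It fails at once if a bystander is moved by more than 20 mm (distance of any of red_lid_spice, red_lid_jar, flat_tin, jar_18 from where it was at the start of the episode above 0.02 m).
It also fails if it takes over 72 s, if anything falls off the work surface, if the arm or the gripper's body presses on something with over 40 N, if the wrist force passes 120 N, or if a joint passes its speed limit or range.

## Robot

A 6-joint arm with a two-finger parallel gripper is mounted at the origin on a cart in front of the work surface, level with it; the furniture and walls round the work are solid. World frame = base frame: x ahead of the robot, y to its left, z up, the work surface at z = 0. Lengths are in m, angles in rad, forces in N, time in s.
With the tool pointing down it reaches from about 0.275 to 0.725 m from the base axis. Payload 5.6 kg.
Tool frame: the origin (TCP) lies midway between the tips of the shut fingers; the grasp point (between the pads) lies 19 mm behind it (robot.grip_depth is the distance from the TCP to the grasp point, in m); z points along the fingers, y is the line along which they close (so a half turn about z gives the same grasp; the last joint's range is limited). The gripper opens to 85 mm and grips with 20 to 120 N. Pads are 22 mm wide; open, the fingers measure 114 mm over their backs; the gripper's body (76 mm by 85 mm) begins 54 mm behind the grasp point. The pads swing forward as they close: fully open they stand 13 mm farther back than shut.
Start: joints at [-1.032, 0.255, 0.108, 0, -1.424, -0.285], TCP at [0.138, -0.532, 0.231] pointing down, gripper open.
Joint ranges: [-2.95, 2.95], [-1.21, 1.97], [-1.09, 1.5], [-2.87, 1.71], [-2.94, -0.07], [-3.05, 3.05]. Speed limits (rad/s): [2.57, 2.57, 3.14, 3.14, 3.14, 3.14].

## Interface

Orientations are given as [roll, pitch, yaw] about the fixed x, y, z axes, in that order (R = Rz(yaw) Ry(pitch) Rx(roll)).
In Python, from station import robot gives the robot as it stands.
- The arm moves only by the shell command python3 -m jog 'ROWS'. ROWS is rows parted by semicolons, their numbers by spaces, 1 to 10 of them, each of 7 numbers: a rotation vector rx, ry, rz in rad, then dx, dy, dz in m, then the finger opening in m; each row is the pose to reach, as a shift and turn from the pose commanded when the command began, along the tool's axes at that moment; what a row does not reach only later rows make up. A row lasts 1/12 s, in which the tool goes at most 0.0417 m and 0.125 rad, less where a joint would pass 70% of its speed; a pose out of reach is approached as far as the arm can. The fingers move at their own pace and stop on an object; the grip force is fixed at half the most. Time passes only in rows, so rows that do not move let the fingers close. It prints the time, the measured TCP pose, the force, the opening and the grip force at its end.
- robot.observe(): the state, without advancing time (a new reading comes with each control period).
- robot.snapshot(name): name is "side" or "top"; returns the picture (384x512x3 uint8, red, green, blue); there is no depth.
- robot.calibration(name): a dict with "camera_matrix" (3x3 intrinsics, pixels), "rvec" (rotation vector, rad) and "tvec" (3), from world to camera coordinates, as OpenCV has them. Camera axes: x right, y down, z forward; pixel columns grow to the right and rows downward; lengths in m; the calibration is good to about 2 mm. A picture is of the moment at which its call begins. calibration takes no time and is no camera call.
- robot.close_job(): hands the job in; it is judged then, once.
Trained networks look in the newest picture that a camera, given by its name, has taken for a name from the list of things; names that differ only in an ending like _2 or _b are one class to them, and where a whole thing is asked for, a point or a joint stands for the part that bears it (a point fixed in the world has none). Each returns a list of dicts, best first, with "conf" (0 to 1); they miss things now and then, are a little off and sometimes report something else, mostly with a low value. They report only what shows in the picture. A call takes as long as a camera call. They do not tell look-alikes from the thing itself.
- robot.spot_in(camera, query): "at" ([x, y, z] in m, in the coordinates of the camera as it stood for that picture, good to about 4 mm: the middle of the surface that is visible of it).
- robot.trace(camera, query): "mask" (384x512 bool, what is visible of it).
The state is a dict: "t": time; "joints": joint angles; "dq": joint speeds; "tau": joint torques, N m; "tcp_pos": TCP position; "ee_rot": TCP orientation; "ft_force": force on the tool from outside, world axes, zero at the start; "wrist_torque": the same for the moment, N m; "opening": finger opening in m; "gripper_force": force on a finger pad.
Only numpy, scipy, OpenCV 4.12 (cv2) and the standard library are available. Lean on these libraries where they do the work, as an engineer would, in place of code of your own. Each camera call takes 0.05 s, during which the arm holds its last target. There are 200 camera calls.

## Working session

There is one attempt and no reset: what is moved stays moved. The work goes in short steps, Python scripts to look and compute and a shell command to move; the robot and the scene stay as the last step left them, time stands still between calls to the robot, and variables do not carry over. Pictures are saved under pics/ and viewed, at most 10 in all, crops included, and the job is handed in when it is done.

```bash
mkdir -p pics; ls; cat > h.py <<'E'
import numpy as np,cv2
from station import robot
from scipy.spatial.transform import Rotation as R
def cal(n):
    c=robot.calibration(n);K=np.array(c['camera_matrix'],float);Rm=cv2.Rodrigues(np.array(c['rvec'],float))[0];t=np.array(c['tvec'],float).ravel();return K,Rm,t
def w(n,p):
    K,Rm,t=cal(n);return Rm.T@(np.array(p)-t)
def ray(n,u,v):
    K,Rm,t=cal(n);d=Rm.T@np.linalg.solve(K,[u,v,1]);return -Rm.T@t,d
def atz(n,u,v,z):
    o,d=ray(n,u,v);return o+d*(z-o[2])/d[2]
def proj(n,p):
    K,Rm,t=cal(n);q=K@(Rm@np.array(p,float)+t);return q[:2]/q[2]
E
python3 - <<'E'
from h import *
for n in('top','side'):
    im=robot.snapshot(n);cv2.imwrite(f'pics/{n}0.png',im[:,:,::-1])
    for q in['lock_pin','carousel','tray','red_lid_spice','red_lid_jar','flat_tin','jar_18','plate']:
        print(n,q,[(w(n,d['at']).round(3).tolist(),round(d['conf'],2)) for d in robot.spot_in(n,q)])
print(robot.observe())
E
```

```text
pics
top lock_pin [([0.541, -0.414, 0.099], 0.64), ([0.633, -0.068, 0.11], 0.56)]
top carousel [([0.546, 0.01, 0.042], 0.75)]
top tray [([0.482, -0.288, 0.011], 0.83)]
top red_lid_spice [([0.676, 0.304, 0.108], 0.51)]
top red_lid_jar [([0.665, 0.376, 0.107], 0.85)]
top flat_tin [([0.635, -0.07, 0.108], 0.72), ([0.675, -0.322, 0.036], 0.63)]
top jar_18 [([0.674, -0.41, 0.09], 0.87)]
top plate [([0.515, 0.327, 0.015], 0.57)]
side lock_pin [([0.629, -0.071, 0.093], 0.58), ([0.533, -0.417, 0.083], 0.51), ([0.64, -0.21, 0.083], 0.45)]
side carousel [([0.528, 0.0, 0.045], 0.95)]
side tray [([0.5, -0.282, 0.022], 0.64)]
side red_lid_spice []
side red_lid_jar []
side flat_tin [([0.656, -0.318, 0.034], 0.94)]
side jar_18 [([0.665, -0.417, 0.074], 0.95)]
side plate []
{'t': 0.9, 'joints': array([-1.03240475e+00,  2.55088028e-01,  1.08178097e-01, -2.90680044e-05,
       -1.42389612e+00, -2.84627142e-01]), 'dq': array([-2.31509606e-04,  1.05025194e-03, -1.38740562e-03,  7.24413737e-04,
       -3.14438747e-05, -1.56697750e-03]), 'tau': array([-6.11255964e-04, -3.86393702e+01,  2.38069940e+01,  5.36799207e+00,
       -4.87242378e-04, -8.97620431e-07]), 'tcp_pos': array([ 0.13811806, -0.53235619,  0.23127635]), 'ee_rot': array([ 3.14157525e+00,  2.48683995e-05, -2.88783248e+00]), 'ft_force': array([-0.90499737, -0.51917957,  0.71321448]), 'wrist_torque': array([ 0.00943777,  0.02261138, -0.01928547]), 'gripper_force': 0.0, 'opening': 0.08552430820247785}
```

View pics/top0.png

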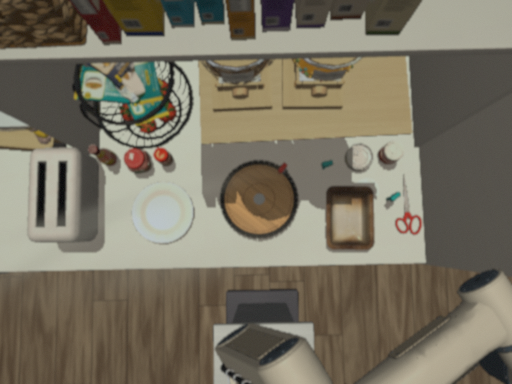

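View pics/side0.png

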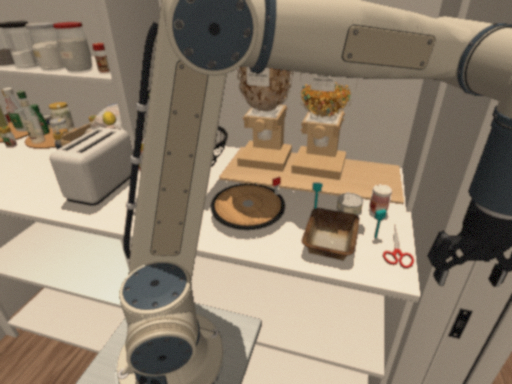

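The top view shows the carousel at about (260,199) and the red-headed pin at (283,168). The tray is at (350,218), and the teal pins at (327,164) and (393,199) are decoys. In the side view the red head is at (277,181). Next I'll refine these positions.

```bash
python3 - <<'E'
from h import *
P={}
for n,box in(('top',(272,158,295,178)),('side',(268,173,286,190))):
    im=robot.snapshot(n)
    x0,y0,x1,y1=box;c=im[y0:y1,x0:x1].astype(int)
    m=(c[...,0]>90)&(c[...,0]>2*c[...,1])&(c[...,0]>2*c[...,2])
    ys,xs=np.nonzero(m);u,v=xs.mean()+x0,ys.mean()+y0
    C=np.cov(xs,ys);P[n]=ray(n,u,v);print(n,m.sum(),u,v,np.linalg.eigh(C))
    print('atz',atz(n,u,v,.098 if n=='side' else .105))
    for q in('carousel','tray'):
        for d in robot.trace(n,q)[:1]:
            mk=d['mask'].astype(np.uint8)
            cs=max(cv2.findContours(mk,0,2)[0],key=cv2.contourArea)
            e=cv2.fitEllipse(cs);print(q,d['conf'],e,'c@.05',atz(n,*e[0],.05), 'rect',[atz(n,*p,.051)[:2].round(3).tolist() for p in cv2.boxPoints(cv2.minAreaRect(cs))])
    if n=='top': 
        big=cv2.resize(im[120:260,210:390],None,fx=4,fy=4,interpolation=cv2.INTER_CUBIC);cv2.imwrite('pics/crop1.png',big[:,:,::-1])
(o1,d1),(o2,d2)=P['top'],P['side']
s=np.linalg.lstsq(np.c_[d1,-d2],o2-o1,rcond=None)[0];print('tri',o1+s[0]*d1,o2+s[1]*d2)
print(-cal('side')[1].T@cal('side')[2],-cal('top')[1].T@cal('top')[2])
E
```

```text
top 25 281.84 167.8 EighResult(eigenvalues=array([0.76010877, 6.0465579 ]), eigenvectors=array([[-0.78285835, -0.62219997],
       [-0.62219997,  0.78285835]]))
atz [ 0.63350185 -0.06777368  0.105     ]
carousel 0.63 ((258.6624450683594, 199.81997680664062), (77.62731170654297, 78.50956726074219), 158.76866149902344) c@.05 [0.54097361 0.00566828 0.05      ] rect [[0.602, 0.171], [0.71, -0.054], [0.48, -0.159], [0.376, 0.062]]
tray 0.9 ((349.1266784667969, 217.50469970703125), (64.49874877929688, 72.68995666503906), 174.8490447998047) c@.05 [ 0.4787848  -0.27848903  0.05      ] rect [[0.583, -0.209], [0.58, -0.362], [0.379, -0.352], [0.382, -0.202]]
side 43 275.95348837209303 181.32558139534885 EighResult(eigenvalues=array([2.43470629, 5.12121841]), eigenvectors=array([[-0.72424221, -0.68954567],
       [-0.68954567,  0.72424221]]))
atz [ 0.62564382 -0.07164662  0.098     ]
carousel 0.63 ((247.0070343017578, 206.1084747314453), (46.02920150756836, 73.97123718261719), 90.1142578125) c@.05 [ 0.52240612 -0.00057113  0.05      ] rect [[0.625, 0.176], [0.699, -0.08], [0.436, -0.143], [0.375, 0.068]]
tray 0.72 ((331.0397644042969, 232.70144653320312), (52.27581024169922, 58.08641052246094), 87.60323333740234) c@.05 [ 0.46013276 -0.28264775  0.05      ] rect [[0.352, -0.207], [0.59, -0.192], [0.578, -0.363], [0.351, -0.35]]
tri [ 0.63555489 -0.06846453  0.09179608] [ 0.63577361 -0.06918614  0.09186784]
[-0.37964034 -0.31582567  0.70655761] [0.41424914 0.00600472 1.5151064 ]
```

View pics/crop1.png

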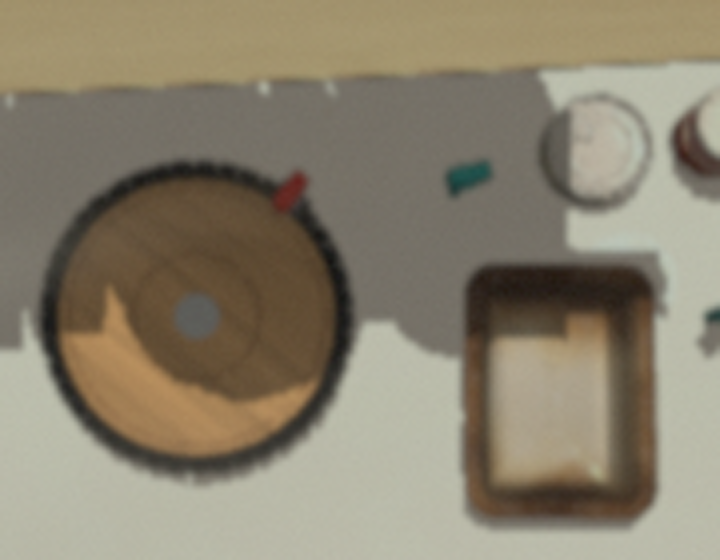

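The crop puts the hub at (197,316) and the head at (290,192), with its long axis pointing radially. The axle comes out at (0.543,0.004) and the pin at (0.634,-0.068,0.092). They are 117 mm apart and the head height is right, so the measurements hold. Moving above the pin.

```bash
cat > d.py <<'E'
import sys
from h import *
a=[float(x) for x in sys.argv[1:]]
o=robot.observe();Rt=R.from_euler('xyz',o['ee_rot'])
Rg=R.from_euler('xyz',[np.pi,0,a[3]]) if len(a)==4 else R.from_euler('xyz',a[3:6])
print('rv',(Rt.inv()*Rg).as_rotvec().round(3),'d',(Rt.inv().apply(np.array(a[:3])-o['tcp_pos'])).round(4),'yaw',o['ee_rot'].round(3),'j',o['joints'].round(2),'t',o['t'],'f',o['ft_force'].round(1))
E
python3 d.py 0.634 -0.068 0.18 2.47
```

```text
rv [-0.    -0.     0.925] d [-0.5966  0.325   0.0513] yaw [-3.142 -0.    -2.888] j [-1.03  0.26  0.11  0.   -1.42 -0.28] t 1.2 f [-0.4 -0.1 -0.3]
```

```bash
r="";python3 -m jog '0 0 .12 -.035 .019 .003 .085;0 0 .24 -.07 .038 .006 .085;0 0 .36 -.105 .057 .009 .085;0 0 .48 -.14 .076 .012 .085;0 0 .6 -.175 .095 .015 .085;0 0 .7 -.21 .115 .018 .085;0 0 .8 -.245 .134 .021 .085;0 0 .925 -.28 .153 .024 .085;0 0 .925 -.315 .172 .027 .085;0 0 .925 -.35 .191 .03 .085'; python3 d.py 0.634 -0.068 0.18 2.47
```

```text
t: 2.03
tcp_pos: [0.4113, -0.2757, 0.2035]
ee_rot: [3.141, 0.001, 2.467]
ft_force: [0.9, -0.9, 0.0]
opening: 0.0845
gripper_force: 0.0
rv [ 0.     0.001 -0.003] d [-0.0442  0.3013  0.0236] yaw [3.141e+00 1.000e-03 2.467e+00] j [-0.27  0.16 -0.09  0.   -1.33 -1.97] t 2.0333 f [ 0.9 -0.9  0. ]
```

```bash
python3 -m jog '0 0 0 -.005 .036 .003 .085;0 0 0 -.01 .072 .006 .085;0 0 0 -.016 .11 .009 .085;0 0 0 -.022 .15 .012 .085;0 0 0 -.028 .19 .015 .085;0 0 0 -.034 .23 .018 .085;0 0 0 -.04 .27 .021 .085;0 0 0 -.044 .3 .0236 .085;0 0 0 -.044 .3 .0236 .085;0 0 0 -.044 .3 .0236 .085'; python3 - <<'E'
from h import *
for n in('top','side'):cv2.imwrite(f'pics/{n}2.png',robot.snapshot(n)[:,:,::-1])
a=cv2.imread('pics/top2.png')[110:220,200:320];b=cv2.imread('pics/side2.png')[120:230,220:340]
cv2.imwrite('pics/c2.png',cv2.resize(np.hstack([a,b]),None,fx=3.3,fy=3.3,interpolation=2))
E
python3 d.py 0.634 -0.068 0.078 2.47
```

```text
t: 2.87
tcp_pos: [0.6318, -0.0683, 0.1783]
ee_rot: [-3.14, -0.001, 2.472]
ft_force: [-0.3, -0.4, -0.0]
opening: 0.085
gripper_force: 0.0
rv [-0. -0.  0.] d [-0.0011  0.0035  0.1016] yaw [-3.141 -0.     2.47 ] j [ 0.14  0.44  0.25  0.   -1.38 -2.38] t 2.9667 f [-0.7 -0.2  0. ]
```

View pics/c2.png

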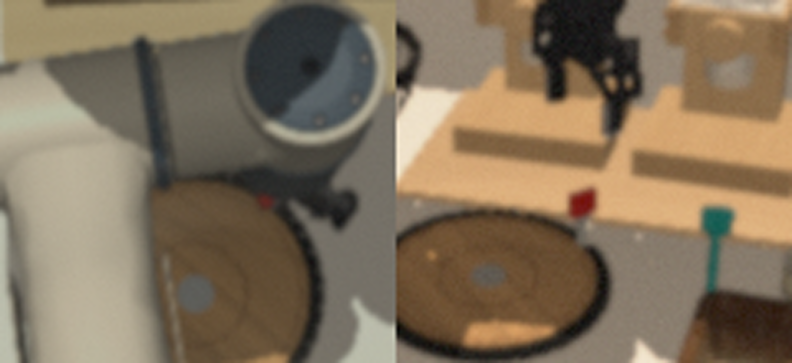

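The fingers straddle the red head, as the side crop shows (head at (582,203), fingers above it). Descending.

```bash
python3 -m jog '0 0 0 0 .003 .035 .06;0 0 0 -.001 .0035 .065 .06;0 0 0 -.001 .0035 .085 .06;0 0 0 -.001 .0035 .1 .06;0 0 0 -.001 .0035 .101 .06;0 0 0 -.001 .0035 .101 .06;0 0 0 -.001 .0035 .101 .03;0 0 0 -.001 .0035 .101 .02;0 0 0 -.001 .0035 .101 .0;0 0 0 -.001 .0035 .101 .0'; python3 -m jog '0 0 0 0 0 0 0;0 0 0 0 0 0 0;0 0 0 0 0 0 0'
```

```text
t: 3.8
tcp_pos: [0.6348, -0.0677, 0.08]
ee_rot: [3.14, 0.002, 2.47]
ft_force: [1.0, 0.8, 2.5]
opening: 0.0144
gripper_force: 59.2
t: 4.05
tcp_pos: [0.6349, -0.0677, 0.08]
ee_rot: [3.141, 0.002, 2.471]
ft_force: [-1.4, -0.3, 6.5]
opening: 0.0139
gripper_force: 59.6
```

```bash
python3 -m jog '0 0 0 0 0 -.01 0;0 0 0 0 0 -.025 0;0 0 0 0 0 -.045 0;0 0 0 0 0 -.065 0;0 0 0 0 0 -.085 0;0 0 0 0 0 -.1 0;0 0 0 0 0 -.1 0;0 0 0 0 0 -.1 0'; python3 d.py .49 -.283 .18 3.14159
python3 - <<'E'
from h import *
cv2.imwrite('pics/c3.png',cv2.resize(robot.snapshot('side')[120:270,220:380,::-1],None,fx=3,fy=3,interpolation=2))
E
```

```text
t: 4.72
tcp_pos: [0.6345, -0.0672, 0.1793]
ee_rot: [3.14, 0.001, 2.47]
ft_force: [-0.8, -0.3, -1.9]
opening: 0.0137
gripper_force: 58.7
rv [ 0.001  0.001 -0.671] d [-0.0211 -0.2588 -0.001 ] yaw [3.14e+00 1.00e-03 2.47e+00] j [ 0.14  0.45  0.26 -0.   -1.38 -2.38] t 4.7167 f [-0.8 -0.3 -1.9]
```

View pics/c3.png

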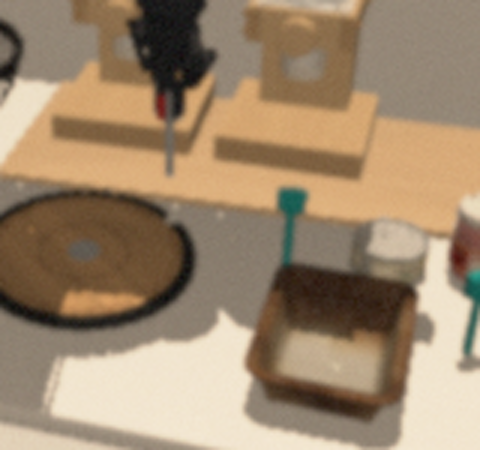

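The side crop shows the pin hanging clear of the platter, in the gripper at (165,110). Carrying it over to the tray.

```bash
python3 -m jog '0 0 -.1 -.002 -.033 0 0;0 0 -.2 -.004 -.066 0 0;0 0 -.3 -.006 -.1 0 0;0 0 -.4 -.007 -.135 0 0;0 0 -.5 -.009 -.17 0 0;0 0 -.6 -.01 -.205 0 0;0 0 -.671 -.012 -.24 0 0;0 0 -.671 -.013 -.263 0 0;0 0 -.671 -.013 -.263 0 0;0 0 -.671 -.013 -.263 0 0'; python3 d.py .48 -.281 .09 3.14159
```

```text
t: 5.6
tcp_pos: [0.4794, -0.2821, 0.1774]
ee_rot: [3.14, -0.002, 3.139]
ft_force: [0.1, 0.6, -0.5]
opening: 0.0141
gripper_force: 58.8
rv [ 0.001 -0.002 -0.003] d [-0.0008  0.001   0.0874] yaw [ 3.140e+00 -2.000e-03  3.139e+00] j [-0.25  0.29  0.02 -0.   -1.3  -1.32] t 5.6 f [ 0.1  0.6 -0.5]
```

```bash
python3 -m jog '0 -.12 0 -.006 0 .015 0;0 -.24 0 -.006 0 .03 0;0 -.36 0 -.006 0 .045 0;0 -.48 0 -.006 0 .06 0;0 -.6 0 -.006 0 .075 0;0 -.6 0 -.006 0 .085 0;0 -.6 0 -.006 0 .095 0;0 -.6 0 -.006 0 .098 0;0 -.6 0 -.006 0 .098 0;0 -.6 0 -.006 0 .098 0'
python3 d.py .48 -.281 .09 3.14159
```

```text
t: 6.43
tcp_pos: [0.4874, -0.2812, 0.0807]
ee_rot: [-3.142, 0.6, -3.141]
ft_force: [0.6, 0.1, -1.2]
opening: 0.0142
gripper_force: 58.8
rv [0.    0.6   0.001] d [ 0.0009  0.0002 -0.0119] yaw [-3.142  0.6   -3.141] j [-0.44  0.16 -0.42 -0.53 -0.5  -0.73] t 6.4333 f [ 0.6  0.1 -1.2]
```

```bash
python3 -m jog '0 0 0 0 0 0 .03;0 0 0 0 0 0 .05;0 0 0 0 0 0 .05;0 0 0 0 0 0 .05;0 0 0 0 0 0 .05;0 0 0 0 0 -.03 .05;0 0 0 0 0 -.06 .05;0 0 0 0 0 -.1 .05;0 0 0 0 0 -.12 .05;0 0 0 0 0 -.12 .05'
python3 - <<'E'
from h import *
a=robot.snapshot('side')[170:270,280:400,::-1];b=robot.snapshot('top')[170:270,290:410,::-1]
cv2.imwrite('pics/c4.png',cv2.resize(np.hstack([a,b]),None,fx=3.2,fy=3.2,interpolation=2))
for n in('top','side'):print([(w(n,d['at']).round(3).tolist(),round(d['conf'],2)) for d in robot.spot_in(n,'lock_pin')])
E
python3 d.py .54 .09 .15 3.14159
```

```text
t: 7.27
tcp_pos: [0.4191, -0.283, 0.185]
ee_rot: [-3.135, 0.607, -3.139]
ft_force: [0.7, 0.2, -0.1]
opening: 0.0499
gripper_force: 0.0
[([0.641, -0.208, 0.1], 0.49), ([0.543, 0.002, 0.045], 0.18)]
[([0.534, -0.416, 0.084], 0.5), ([0.641, -0.204, 0.032], 0.46), ([0.44, -0.274, 0.027], 0.41)]
rv [ 0.001  0.599 -0.001] d [-0.0835  0.3712  0.0922] yaw [3.14  0.599 3.141] j [-0.51 -0.06 -0.4  -0.42 -0.75 -0.82] t 7.4667 f [0.1 0.3 0.3]
```

View pics/c4.png

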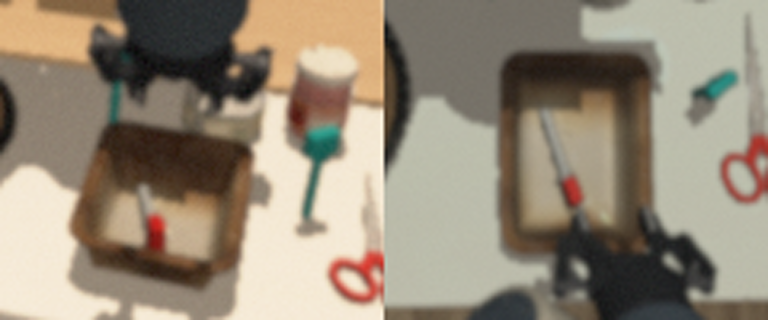

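The crops show the pin lying in the tray, head at (155,232) and (570,190), not held. Next I move above the platter with the fingers closed and the tool upright.

```bash
python3 -m jog '0 .06 0 -.009 .036 .006 0;0 .12 0 -.018 .072 .012 0;0 .18 0 -.028 .11 .02 0;0 .24 0 -.037 .15 .03 0;0 .3 0 -.046 .19 .04 0;0 .36 0 -.055 .23 .05 0;0 .45 0 -.064 .27 .06 0;0 .55 0 -.073 .31 .07 0;0 .6 0 -.08 .35 .08 0;0 .6 0 -.0835 .371 .09 0'
cat > f.py <<'E'
from h import *
import sys
def rd(k=4):
    F=[];P=[]
    for i in range(k):
        o=robot.observe();F.append(o['ft_force']);P.append(o['tcp_pos']);robot.snapshot('side')
    return np.mean(F,0),np.mean(P,0),o['t']
if __name__=='__main__':
    lim=float(sys.argv[1]);f,p,t=rd(int(sys.argv[2]) if len(sys.argv)>2 else 2)
    print('F',f.round(2),'p',p.round(4),'t',round(t,2));sys.exit(int(f[2]>lim))
E
python3 d.py .543 .089 .075 3.14159;python3 f.py 4 6
python3 - <<'E'
from h import *
im=robot.snapshot('side');cv2.imwrite('pics/c5.png',cv2.resize(im[130:250,190:320,::-1],None,fx=4,fy=4,interpolation=2))
# predicted rim (near edge top) rows for candidate heights
for z in(.044,.05,.056,.062):print(z,proj('side',[.543,.004,z]).round(1),proj('side',[.543-.11,.004-.06,z]).round(1))
E
```

```text
t: 8.3
tcp_pos: [0.5369, 0.0819, 0.1522]
ee_rot: [-3.14, -0.005, -3.141]
ft_force: [1.4, -0.5, -0.8]
opening: -0.0002
gripper_force: 0.0
rv [-0.001 -0.005  0.001] d [-0.0064  0.0072  0.0772] yaw [-3.14  -0.005 -3.141] j [ 0.44  0.28 -0.06 -0.   -1.24 -2.01] t 8.3 f [ 1.4 -0.5 -0.8]
F [ 0.53  0.57 -0.47] p [0.5359 0.0822 0.1514] t 8.55
0.044 [247.7 204. ] [255.1 226.5]
0.05 [247.6 202.5] [255.  224.9]
0.056 [247.6 201.1] [255.  223.4]
0.062 [247.6 199.6] [255.  221.8]
```

View pics/c5.png

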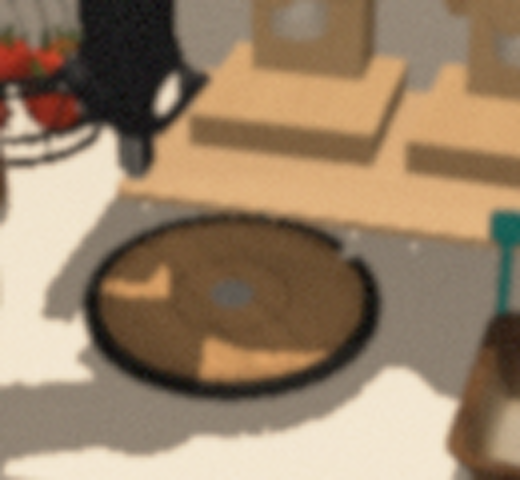

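The hub at crop (232,293) suggests a platter top of about 47 mm. Descending to 62 mm, then feeling downward in guarded steps.

```bash
python3 -m jog '0 0 0 -.003 .003 .03 0;0 0 0 -.007 .007 .06 0;0 0 0 -.007 .007 .08 0;0 0 0 -.007 .007 .0895 0;0 0 0 -.007 .007 .0895 0;0 0 0 -.007 .007 .0895 0'; python3 f.py 2 4 &&
python3 -m jog '0 0 0 0 0 .0015 0;0 0 0 0 0 .0015 0' >/dev/null && python3 f.py 2 &&
python3 -m jog '0 0 0 0 0 .0015 0;0 0 0 0 0 .0015 0' >/dev/null && python3 f.py 2 &&
python3 -m jog '0 0 0 0 0 .0015 0;0 0 0 0 0 .0015 0' >/dev/null && python3 f.py 2 &&
python3 -m jog '0 0 0 0 0 .0015 0;0 0 0 0 0 .0015 0' >/dev/null && python3 f.py 2 &&
python3 -m jog '0 0 0 0 0 .0015 0;0 0 0 0 0 .0015 0' >/dev/null && python3 f.py 2 &&
python3 -m jog '0 0 0 0 0 .0015 0;0 0 0 0 0 .0015 0' >/dev/null && python3 f.py 2 &&
python3 -m jog '0 0 0 0 0 .0015 0;0 0 0 0 0 .0015 0' >/dev/null && python3 f.py 2 &&
python3 -m jog '0 0 0 0 0 .0015 0;0 0 0 0 0 .0015 0' >/dev/null && python3 f.py 2
```

```text
t: 9.15
tcp_pos: [0.5425, 0.0851, 0.0659]
ee_rot: [-3.141, 0.001, 3.141]
ft_force: [0.8, -1.0, 0.3]
opening: 0.0
gripper_force: 0.0
F [0.39 0.03 0.25] p [0.5431 0.0855 0.0666] t 9.3
F [-0.29 -0.11 -0.53] p [0.5423 0.0859 0.0638] t 9.57
F [ 0.15 -0.21  0.83] p [0.542  0.0858 0.0617] t 9.83
F [ 0.34 -0.32  0.03] p [0.542  0.0857 0.0602] t 10.1
F [-0.27 -0.25  0.11] p [0.542  0.0857 0.0588] t 10.37
F [-0.56 -0.39  0.35] p [0.542  0.0857 0.0572] t 10.63
F [ 0.05 -0.53 -0.23] p [0.542  0.0857 0.0558] t 10.9
F [-0.48  0.15  0.09] p [0.542  0.0858 0.0543] t 11.17
F [ 0.21  0.43 -0.13] p [0.542  0.0857 0.0528] t 11.43
```

```bash
S='>/dev/null'
python3 -m jog '0 0 0 0 0 .0015 0;0 0 0 0 0 .0015 0' >/dev/null && python3 f.py 2 &&
python3 -m jog '0 0 0 0 0 .0015 0;0 0 0 0 0 .0015 0' >/dev/null && python3 f.py 2 &&
python3 -m jog '0 0 0 0 0 .0015 0;0 0 0 0 0 .0015 0' >/dev/null && python3 f.py 2 &&
python3 -m jog '0 0 0 0 0 .0015 0;0 0 0 0 0 .0015 0' >/dev/null && python3 f.py 2 &&
python3 -m jog '0 0 0 0 0 .0015 0;0 0 0 0 0 .0015 0' >/dev/null && python3 f.py 2 &&
python3 -m jog '0 0 0 0 0 .0015 0;0 0 0 0 0 .0015 0' >/dev/null && python3 f.py 2 &&
python3 -m jog '0 0 0 0 0 .0015 0;0 0 0 0 0 .0015 0' >/dev/null && python3 f.py 2 &&
python3 -m jog '0 0 0 0 0 .0015 0;0 0 0 0 0 .0015 0' >/dev/null && python3 f.py 2
python3 f.py 20 8
```

```text
F [-0.47 -0.62 -0.31] p [0.542  0.0858 0.0513] t 11.7
F [ 0.   -0.2   0.56] p [0.542  0.0857 0.0498] t 11.97
F [-0.4   0.98  0.  ] p [0.542  0.0858 0.0482] t 12.23
F [-0.52  0.58  0.7 ] p [0.5422 0.0858 0.0469] t 12.5
F [-0.01  0.65  2.28] p [0.5424 0.086  0.0456] t 12.77
F [0.1  0.94 2.09] p [0.5424 0.0859 0.0457] t 13.17
```

Contact is at z ≈ 0.0461 at 90° on the circle. Lifting to probe at 210°.

```bash
python3 -m jog '0 0 0 0 0 -.014 0;0 0 0 .014 -.024 -.014 0;0 0 0 .028 -.048 -.014 0;0 0 0 .043 -.074 -.014 0;0 0 0 .057 -.098 -.014 0;0 0 0 .0714 -.1234 -.012 0;0 0 0 .0714 -.1234 -.0095 0;0 0 0 .0714 -.1234 -.0095 0;0 0 0 .0714 -.1234 -.0095 0' && python3 f.py 2 3 &&
python3 -m jog '0 0 0 0 0 .0015 0;0 0 0 0 0 .0015 0' >/dev/null && python3 f.py 1.7 &&
python3 -m jog '0 0 0 0 0 .0015 0;0 0 0 0 0 .0015 0' >/dev/null && python3 f.py 1.7 &&
python3 -m jog '0 0 0 0 0 .0015 0;0 0 0 0 0 .0015 0' >/dev/null && python3 f.py 1.7 &&
python3 -m jog '0 0 0 0 0 .0015 0;0 0 0 0 0 .0015 0' >/dev/null && python3 f.py 1.7 &&
python3 -m jog '0 0 0 0 0 .0015 0;0 0 0 0 0 .0015 0' >/dev/null && python3 f.py 1.7 &&
python3 -m jog '0 0 0 0 0 .0015 0;0 0 0 0 0 .0015 0' >/dev/null && python3 f.py 1.7 &&
python3 -m jog '0 0 0 0 0 .0015 0;0 0 0 0 0 .0015 0' >/dev/null && python3 f.py 1.7 &&
python3 -m jog '0 0 0 0 0 .0015 0;0 0 0 0 0 .0015 0' >/dev/null && python3 f.py 1.7 &&
python3 -m jog '0 0 0 0 0 .0015 0;0 0 0 0 0 .0015 0' >/dev/null && python3 f.py 1.7 &&
python3 -m jog '0 0 0 0 0 .0015 0;0 0 0 0 0 .0015 0' >/dev/null && python3 f.py 1.7
python3 f.py 20 8
```

```text
t: 13.97
tcp_pos: [0.4706, -0.0378, 0.0548]
ee_rot: [-3.141, -0.001, 3.141]
ft_force: [-0.1, 0.0, 0.2]
opening: 0.0005
gripper_force: 0.0
F [0.11 0.11 0.24] p [ 0.4709 -0.0374  0.0549] t 14.07
F [ 0.34 -0.46 -0.21] p [ 0.4708 -0.0372  0.0532] t 14.33
F [-0.16  0.02 -0.16] p [ 0.4706 -0.0376  0.0518] t 14.6
F [-0.46  0.02 -0.09] p [ 0.4706 -0.0376  0.0503] t 14.87
F [ 0.52  0.72 -0.03] p [ 0.4706 -0.0376  0.0488] t 15.13
F [-0.34  0.41 -0.12] p [ 0.4706 -0.0376  0.0473] t 15.4
F [ 0.29 -0.06  0.14] p [ 0.4706 -0.0376  0.0458] t 15.67
F [-0.28 -0.15  0.21] p [ 0.4706 -0.0376  0.0443] t 15.93
F [-0.2  -0.54  0.06] p [ 0.4706 -0.0376  0.0428] t 16.2
F [-0.34 -0.42 -0.33] p [ 0.4706 -0.0376  0.0413] t 16.47
F [-0.29 -0.14  1.66] p [ 0.4709 -0.0377  0.04  ] t 16.73
F [-0.24  0.03  1.13] p [ 0.4709 -0.0376  0.0401] t 17.13
```

```bash
python3 -m jog '0 0 0 0 0 -.014 0;0 0 0 -.028 0 -.014 0;0 0 0 -.057 0 -.014 0;0 0 0 -.086 0 -.014 0;0 0 0 -.115 0 -.014 0;0 0 0 -.144 0 -.012 0;0 0 0 -.144 0 -.0105 0;0 0 0 -.144 0 -.0105 0;0 0 0 -.144 0 -.0105 0' && python3 f.py 1.7 3 &&
python3 -m jog '0 0 0 0 0 .0015 0;0 0 0 0 0 .0015 0' >/dev/null && python3 f.py 1.7 &&
python3 -m jog '0 0 0 0 0 .0015 0;0 0 0 0 0 .0015 0' >/dev/null && python3 f.py 1.7 &&
python3 -m jog '0 0 0 0 0 .0015 0;0 0 0 0 0 .0015 0' >/dev/null && python3 f.py 1.7 &&
python3 -m jog '0 0 0 0 0 .0015 0;0 0 0 0 0 .0015 0' >/dev/null && python3 f.py 1.7 &&
python3 -m jog '0 0 0 0 0 .0015 0;0 0 0 0 0 .0015 0' >/dev/null && python3 f.py 1.7 &&
python3 -m jog '0 0 0 0 0 .0015 0;0 0 0 0 0 .0015 0' >/dev/null && python3 f.py 1.7 &&
python3 -m jog '0 0 0 0 0 .0015 0;0 0 0 0 0 .0015 0' >/dev/null && python3 f.py 1.7 &&
python3 -m jog '0 0 0 0 0 .0015 0;0 0 0 0 0 .0015 0' >/dev/null && python3 f.py 1.7
python3 f.py 20 8
```

```text
t: 17.93
tcp_pos: [0.6139, -0.0377, 0.0497]
ee_rot: [3.142, -0.002, 3.141]
ft_force: [0.2, -0.4, -0.0]
opening: 0.0
gripper_force: 0.0
F [-0.19  0.18 -0.25] p [ 0.6138 -0.0376  0.0501] t 18.03
F [0.86 0.02 0.02] p [ 0.6143 -0.0376  0.0492] t 18.3
F [-0.34  0.25 -0.14] p [ 0.6147 -0.0376  0.0474] t 18.57
F [-0.7  -0.86  2.03] p [ 0.615  -0.0377  0.0461] t 18.83
F [ 0.24 -0.04  1.73] p [ 0.615  -0.0377  0.0462] t 19.23
```

The three probes fit a plane leaning 2.77°, which is within the stated range. Pressing to about 8 N here and computing the arc steps.

```bash
python3 -m jog '0 0 0 0 0 .0006 0;0 0 0 0 0 .0012 0;0 0 0 0 0 .0012 0' >/dev/null; python3 f.py 20 8
cat > arc.py <<'E'
import sys
from h import *
from f import rd
step,n,corr=float(sys.argv[1]),int(sys.argv[2]),float(sys.argv[3])  # deg, rows, extra depth mm
f,p,t=rd(4);c=np.array([.543,.004]);g=np.array([.0431,.0219]);h0=.04612+g@(p[:2]-[.5424,.0859])
v=p[:2]-c;r=np.hypot(*v);a=np.arctan2(v[1],v[0])
print('F',f.round(2),'p',p.round(4),'r',r.round(4),'ang',np.degrees(a).round(1),'depth mm',((h0-p[2])*1e3).round(2),'t',round(t,2))
for k in range(1,n+1):
    b=a+np.radians(step*k);rr=r+(.083-r)*k/n;q=c+rr*np.array([np.cos(b),np.sin(b)]);d=q-p[:2];dz=-(g@d)+corr/1e3*min(1,k/3)
    print('0 0 0 %.4f %.4f %.4f 0;'%(-d[0],d[1],dz),end='')
print()
E
python3 arc.py 3 7 0
```

```text
F [ 0.82 -0.89  3.5 ] p [ 0.6151 -0.0377  0.045 ] t 19.88
F [ 1.48 -0.64  3.47] p [ 0.615  -0.0377  0.0449] r 0.0832 ang -30.1 depth mm 1.6 t 20.08
0 0 0 -0.0021 0.0038 -0.0002 0;0 0 0 -0.0039 0.0078 -0.0003 0;0 0 0 -0.0056 0.0118 -0.0005 0;0 0 0 -0.0070 0.0159 -0.0006 0;0 0 0 -0.0082 0.0201 -0.0008 0;0 0 0 -0.0092 0.0243 -0.0009 0;0 0 0 -0.0099 0.0286 -0.0011 0;
```

```bash
python3 -m jog '0 0 0 0 0 .0005 0;0 0 0 0 0 .0005 0;0 0 0 0 0 .0005 0' >/dev/null; python3 f.py 6 6 && python3 -m jog '0 0 0 0 0 .0005 0;0 0 0 0 0 .0005 0;0 0 0 0 0 .0005 0' >/dev/null; python3 f.py 6 6
```

```text
F [ 2.03 -1.25  4.37] p [ 0.615  -0.0377  0.0445] t 20.63
F [ 2.73 -1.54  5.14] p [ 0.6151 -0.0377  0.044 ] t 21.18
```

The force is rising slower than 5 N/mm and has a lateral part. I'll check it against the joint torques before trusting it.

```bash
cat > tq.py <<'E'
from h import *
T=[];F=[];W=[];Q=[]
for i in range(8):
    o=robot.observe();T.append(o['tau']);F.append(o['ft_force']);W.append(o['wrist_torque']);Q.append(o['joints']);robot.snapshot('side')
print('tau',np.mean(T,0).round(2),'F',np.mean(F,0).round(2),'W',np.mean(W,0).round(3),'p',o['tcp_pos'].round(4),'j',np.mean(Q,0).round(4),round(o['t'],2))
E
python3 tq.py; python3 -m jog '0 0 0 0 0 -.004 0;0 0 0 0 0 -.004 0;0 0 0 0 0 -.004 0;0 0 0 0 0 -.004 0;0 0 0 0 0 -.004 0' >/dev/null; python3 tq.py;  python3 -m jog '0 0 0 0 0 -.004 0;0 0 0 0 0 -.004 0;0 0 0 0 0 -.004 0;0 0 0 0 0 -.004 0;0 0 0 0 0 -.004 0' >/dev/null; python3 tq.py
```

```text
tau [ 8.000e-01 -4.565e+01  1.768e+01  3.250e+00 -9.300e-01  2.000e-02] F [ 2.85 -1.67  5.01] W [-0.476 -1.042 -0.006] p [ 0.615  -0.0377  0.044 ] j [ 1.9220e-01  4.9800e-01 -2.3300e-02  3.0000e-04 -1.0488e+00 -1.7632e+00] 21.58
tau [-4.000e-02 -4.862e+01  2.094e+01  4.730e+00  8.000e-02 -0.000e+00] F [-0.14  0.23  0.74] W [ 0.05   0.093 -0.002] p [ 0.6146 -0.0377  0.0476] j [ 1.9230e-01  4.9460e-01 -1.9400e-02 -4.0000e-04 -1.0581e+00 -1.7632e+00] 22.4
tau [ -0.   -48.79  21.08   4.75  -0.     0.  ] F [ 0.02  0.12 -0.01] W [-0.005 -0.003 -0.003] p [ 0.6147 -0.0377  0.0517] j [ 0.1922  0.4906 -0.0137 -0.     -1.0666 -1.7632] 23.22
```

Joint torques agree with the reported force: 3.0 N·m over 0.6 m is 5 N. Pressing again and starting the arc.

```bash
python3 -m jog '0 0 0 0 0 .003 0;0 0 0 0 0 .005 0;0 0 0 0 0 .006 0;0 0 0 0 0 .007 0;0 0 0 0 0 .0078 0;0 0 0 0 0 .0084 0;0 0 0 0 0 .0084 0;0 0 0 0 0 .0084 0;0 0 0 0 0 .0084 0' >/dev/null; python3 arc.py 3 7 0
```

```text
F [ 0.92 -0.22  4.82] p [ 0.6152 -0.0377  0.0438] r 0.0834 ang -30.0 depth mm 2.73 t 24.17
0 0 0 -0.0020 0.0039 -0.0002 0;0 0 0 -0.0039 0.0078 -0.0003 0;0 0 0 -0.0055 0.0119 -0.0005 0;0 0 0 -0.0069 0.0160 -0.0006 0;0 0 0 -0.0080 0.0202 -0.0008 0;0 0 0 -0.0090 0.0244 -0.0009 0;0 0 0 -0.0097 0.0287 -0.0010 0;
```

```bash
python3 -m jog '0 0 0 0 0 .0005 0;0 0 0 -.002 .004 .0006 0;0 0 0 -.004 .008 .0005 0;0 0 0 -.0055 .012 .0003 0;0 0 0 -.007 .016 .0002 0;0 0 0 -.008 .02 0 0;0 0 0 -.009 .0245 -.0001 0;0 0 0 -.0097 .0287 -.0002 0'; python3 arc.py 4 10 0
```

```text
t: 24.88
tcp_pos: [0.6241, -0.0098, 0.0438]
ee_rot: [-3.14, -0.001, 3.141]
ft_force: [-0.6, -4.2, 6.2]
opening: -0.0001
gripper_force: 3.2
F [-0.54 -3.02  6.62] p [ 0.6242 -0.0095  0.0438] r 0.0823 ang -9.4 depth mm 3.76 t 25.03
0 0 0 -0.0008 0.0057 -0.0002 0;0 0 0 -0.0012 0.0114 -0.0003 0;0 0 0 -0.0012 0.0172 -0.0004 0;0 0 0 -0.0009 0.0229 -0.0005 0;0 0 0 -0.0001 0.0286 -0.0006 0;0 0 0 0.0011 0.0343 -0.0007 0;0 0 0 0.0027 0.0398 -0.0008 0;0 0 0 0.0047 0.0453 -0.0008 0;0 0 0 0.0070 0.0506 -0.0008 0;0 0 0 0.0097 0.0557 -0.0008 0;
```

```bash
python3 -m jog '0 0 0 -.0008 .0057 0 0;0 0 0 -.0012 .0114 .0001 0;0 0 0 -.0012 .0172 .0001 0;0 0 0 -.0009 .0229 0 0;0 0 0 0 .0286 -.0001 0;0 0 0 .0011 .0343 -.0002 0;0 0 0 .0027 .0398 -.0003 0;0 0 0 .0047 .0453 -.0003 0;0 0 0 .007 .0506 -.0003 0;0 0 0 .0097 .0557 -.0003 0'; python3 arc.py 4.5 10 0
python3 - <<'E'
from h import *
im=robot.snapshot('side');cv2.imwrite('pics/c6.png',cv2.resize(im[130:250,190:320,::-1],None,fx=4,fy=4,interpolation=2))
E
```

```text
t: 25.92
tcp_pos: [0.6152, 0.0461, 0.0445]
ee_rot: [-3.14, 0.001, -3.142]
ft_force: [0.5, -2.0, 5.5]
opening: 0.0001
gripper_force: 3.2
F [ 0.75 -2.13  6.11] p [0.6149 0.0466 0.0445] r 0.0836 ang 30.6 depth mm 3.91 t 26.07
0 0 0 0.0036 0.0055 0.0000 0;0 0 0 0.0076 0.0107 0.0001 0;0 0 0 0.0121 0.0155 0.0002 0;0 0 0 0.0168 0.0200 0.0003 0;0 0 0 0.0220 0.0240 0.0004 0;0 0 0 0.0274 0.0277 0.0006 0;0 0 0 0.0331 0.0309 0.0007 0;0 0 0 0.0390 0.0337 0.0009 0;0 0 0 0.0451 0.0360 0.0012 0;0 0 0 0.0513 0.0378 0.0014 0;
```

View pics/c6.png

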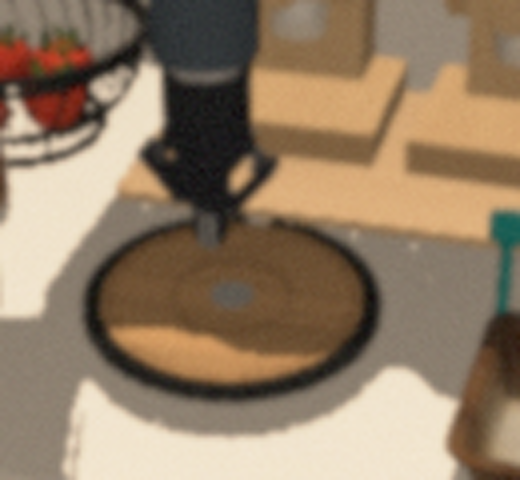

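The notch gap moved from (350,245) to about (262,218), so the platter turns with the finger. Continuing with a slightly deeper press.

```bash
python3 -m jog '0 0 0 .0036 .0055 .0002 0;0 0 0 .0076 .0107 .0005 0;0 0 0 .0121 .0155 .0008 0;0 0 0 .0168 .02 .0009 0;0 0 0 .022 .024 .001 0;0 0 0 .0274 .0277 .0012 0;0 0 0 .033 .031 .0013 0;0 0 0 .039 .0337 .0015 0;0 0 0 .045 .036 .0018 0;0 0 0 .0513 .0378 .002 0'; python3 arc.py 4.5 10 0
python3 - <<'E'
from h import *
for a in(7,15,22,30):
    a=np.radians(a);u=proj('side',[.543+.12*np.cos(a),.004+.12*np.sin(a),.047]);print((u-[190,130])*4)
E
```

```text
t: 27.0
tcp_pos: [0.5654, 0.0853, 0.0432]
ee_rot: [3.141, 0.005, -3.141]
ft_force: [3.4, 1.4, 7.2]
opening: -0.0004
gripper_force: 3.4
F [2.47 1.45 6.98] p [0.5647 0.0854 0.0431] r 0.0842 ang 75.1 depth mm 3.94 t 27.15
0 0 0 0.0065 0.0013 0.0002 0;0 0 0 0.0130 0.0021 0.0005 0;0 0 0 0.0196 0.0024 0.0008 0;0 0 0 0.0262 0.0022 0.0011 0;0 0 0 0.0327 0.0015 0.0014 0;0 0 0 0.0392 0.0003 0.0017 0;0 0 0 0.0455 -0.0015 0.0020 0;0 0 0 0.0516 -0.0037 0.0023 0;0 0 0 0.0576 -0.0064 0.0026 0;0 0 0 0.0633 -0.0096 0.0029 0;
[256.35144904 220.13436635]
[238.08020963 219.29007652]
[221.98683639 219.63785601]
[203.71875224 221.27269246]
```

The notch sits at about 7°, so it slipped early while the force was low. Pressing a little more and continuing.

```bash
python3 -m jog '0 0 0 .0065 .0013 .0004 0;0 0 0 .013 .0021 .0009 0;0 0 0 .0196 .0024 .0013 0;0 0 0 .0262 .0022 .0016 0;0 0 0 .0327 .0015 .0019 0;0 0 0 .0392 .0003 .0022 0;0 0 0 .0455 -.0015 .0025 0;0 0 0 .0516 -.0037 .0028 0;0 0 0 .0576 -.0064 .0031 0;0 0 0 .0633 -.0096 .0034 0'; python3 arc.py 4.5 10 0.2
```

```text
t: 28.03
tcp_pos: [0.5018, 0.0766, 0.0397]
ee_rot: [3.139, 0.005, -3.141]
ft_force: [1.3, 4.4, 8.2]
opening: -0.0001
gripper_force: 4.0
F [0.27 3.76 7.86] p [0.501  0.0761 0.0395] r 0.0834 ang 120.2 depth mm 4.59 t 28.18
0 0 0 0.0055 -0.0036 0.0004 0;0 0 0 0.0107 -0.0075 0.0008 0;0 0 0 0.0156 -0.0119 0.0011 0;0 0 0 0.0201 -0.0166 0.0014 0;0 0 0 0.0242 -0.0217 0.0017 0;0 0 0 0.0279 -0.0271 0.0020 0;0 0 0 0.0312 -0.0327 0.0023 0;0 0 0 0.0340 -0.0386 0.0025 0;0 0 0 0.0364 -0.0447 0.0027 0;0 0 0 0.0383 -0.0509 0.0030 0;
```

```bash
python3 -m jog '0 0 0 .0055 -.0036 .0003 0;0 0 0 .0107 -.0075 .0006 0;0 0 0 .0156 -.0119 .0009 0;0 0 0 .0201 -.0166 .0012 0;0 0 0 .0242 -.0217 .0015 0;0 0 0 .0279 -.0271 .0018 0;0 0 0 .0312 -.0327 .0021 0;0 0 0 .034 -.0386 .0023 0;0 0 0 .0364 -.0447 .0025 0;0 0 0 .0383 -.0509 .0028 0'; python3 arc.py 4.5 10 0
```

```text
t: 29.07
tcp_pos: [0.4625, 0.0248, 0.0363]
ee_rot: [3.14, 0.002, -3.141]
ft_force: [0.1, 3.0, 8.1]
opening: -0.0
gripper_force: 4.1
F [-0.21  2.39  8.4 ] p [0.4623 0.0244 0.0363] r 0.0832 ang 165.8 depth mm 5.04 t 29.22
0 0 0 0.0013 -0.0064 0.0002 0;0 0 0 0.0021 -0.0129 0.0004 0;0 0 0 0.0025 -0.0194 0.0005 0;0 0 0 0.0023 -0.0259 0.0007 0;0 0 0 0.0015 -0.0324 0.0008 0;0 0 0 0.0003 -0.0388 0.0009 0;0 0 0 -0.0014 -0.0451 0.0009 0;0 0 0 -0.0036 -0.0513 0.0010 0;0 0 0 -0.0063 -0.0572 0.0010 0;0 0 0 -0.0094 -0.0629 0.0010 0;
```

```bash
python3 -m jog '0 0 0 .0013 -.0064 .0002 0;0 0 0 .0021 -.0129 .0003 0;0 0 0 .0025 -.0194 .0004 0;0 0 0 .0023 -.0259 .0006 0;0 0 0 .0015 -.0324 .0007 0;0 0 0 .0003 -.0388 .0008 0;0 0 0 -.0014 -.0451 .0008 0;0 0 0 -.0036 -.0513 .0009 0;0 0 0 -.0063 -.0572 .0009 0;0 0 0 -.0094 -.0629 .0009 0'; python3 arc.py 4.5 10 0
```

```text
t: 30.1
tcp_pos: [0.4709, -0.0386, 0.0349]
ee_rot: [3.141, -0.001, 3.141]
ft_force: [-1.7, 2.7, 9.0]
opening: -0.0
gripper_force: 4.1
F [-1.56  1.96  8.12] p [ 0.4711 -0.0389  0.0349] r 0.0837 ang -149.1 depth mm 5.39 t 30.25
0 0 0 -0.0037 -0.0055 -0.0000 0;0 0 0 -0.0077 -0.0106 -0.0001 0;0 0 0 -0.0122 -0.0154 -0.0002 0;0 0 0 -0.0170 -0.0199 -0.0003 0;0 0 0 -0.0221 -0.0239 -0.0004 0;0 0 0 -0.0276 -0.0276 -0.0006 0;0 0 0 -0.0333 -0.0308 -0.0008 0;0 0 0 -0.0392 -0.0335 -0.0010 0;0 0 0 -0.0453 -0.0358 -0.0012 0;0 0 0 -0.0516 -0.0375 -0.0014 0;
```

```bash
python3 -m jog '0 0 0 -.0037 -.0055 -.0001 0;0 0 0 -.0077 -.0106 -.0002 0;0 0 0 -.0122 -.0154 -.0003 0;0 0 0 -.017 -.0199 -.0004 0;0 0 0 -.0221 -.0239 -.0006 0;0 0 0 -.0276 -.0276 -.0008 0;0 0 0 -.0333 -.0308 -.001 0;0 0 0 -.0392 -.0335 -.0012 0;0 0 0 -.0453 -.0358 -.0014 0;0 0 0 -.0516 -.0375 -.0016 0'; python3 arc.py 4.5 10 0
```

```text
t: 31.13
tcp_pos: [0.5213, -0.0765, 0.0361]
ee_rot: [3.142, -0.003, 3.141]
ft_force: [-3.7, 1.1, 9.1]
opening: -0.0001
gripper_force: 4.2
F [-2.66  0.05  8.51] p [ 0.5221 -0.0767  0.0362] r 0.0834 ang -104.5 depth mm 5.46 t 31.28
0 0 0 -0.0064 -0.0014 -0.0002 0;0 0 0 -0.0129 -0.0022 -0.0005 0;0 0 0 -0.0194 -0.0025 -0.0008 0;0 0 0 -0.0259 -0.0024 -0.0011 0;0 0 0 -0.0324 -0.0017 -0.0014 0;0 0 0 -0.0389 -0.0005 -0.0017 0;0 0 0 -0.0452 0.0012 -0.0020 0;0 0 0 -0.0513 0.0034 -0.0023 0;0 0 0 -0.0573 0.0060 -0.0026 0;0 0 0 -0.0630 0.0091 -0.0029 0;
```

```bash
python3 -m jog '0 0 0 -.0064 -.0014 -.0003 0;0 0 0 -.0129 -.0022 -.0007 0;0 0 0 -.0194 -.0025 -.0011 0;0 0 0 -.0259 -.0024 -.0014 0;0 0 0 -.0324 -.0017 -.0017 0;0 0 0 -.0389 -.0005 -.002 0;0 0 0 -.0452 .0012 -.0023 0;0 0 0 -.0513 .0034 -.0026 0;0 0 0 -.0573 .006 -.0029 0;0 0 0 -.063 .0091 -.0032 0'; python3 arc.py 4.5 10 0
```

```text
t: 32.17
tcp_pos: [0.5846, -0.0679, 0.0395]
ee_rot: [-3.14, -0.003, 3.141]
ft_force: [-2.9, -2.2, 8.4]
opening: 0.0001
gripper_force: 4.0
F [-2.66 -1.83  8.22] p [ 0.5853 -0.0676  0.0396] r 0.0831 ang -59.4 depth mm 5.03 t 32.32
0 0 0 -0.0055 0.0035 -0.0003 0;0 0 0 -0.0107 0.0075 -0.0006 0;0 0 0 -0.0155 0.0119 -0.0009 0;0 0 0 -0.0200 0.0166 -0.0012 0;0 0 0 -0.0241 0.0217 -0.0015 0;0 0 0 -0.0278 0.0270 -0.0018 0;0 0 0 -0.0311 0.0327 -0.0021 0;0 0 0 -0.0339 0.0386 -0.0023 0;0 0 0 -0.0363 0.0446 -0.0025 0;0 0 0 -0.0381 0.0509 -0.0028 0;
```

```bash
python3 -m jog '0 0 0 -.0055 .0035 -.0003 0;0 0 0 -.0107 .0075 -.0007 0;0 0 0 -.0155 .0119 -.001 0;0 0 0 -.02 .0166 -.0014 0;0 0 0 -.0241 .0217 -.0017 0;0 0 0 -.0278 .027 -.002 0;0 0 0 -.0311 .0327 -.0024 0;0 0 0 -.0339 .0386 -.0026 0;0 0 0 -.0363 .0446 -.0028 0;0 0 0 -.0381 .0509 -.0031 0'; python3 arc.py 4.5 10 0
```

```text
t: 33.2
tcp_pos: [0.6235, -0.0173, 0.043]
ee_rot: [-3.14, -0.001, 3.141]
ft_force: [-1.8, -3.0, 6.8]
opening: -0.0003
gripper_force: 3.6
F [-0.93 -2.78  6.92] p [ 0.6237 -0.0167  0.043 ] r 0.0833 ang -14.4 depth mm 4.39 t 33.35
0 0 0 -0.0013 0.0064 -0.0002 0;0 0 0 -0.0022 0.0129 -0.0004 0;0 0 0 -0.0025 0.0194 -0.0005 0;0 0 0 -0.0023 0.0259 -0.0007 0;0 0 0 -0.0016 0.0324 -0.0008 0;0 0 0 -0.0004 0.0389 -0.0009 0;0 0 0 0.0013 0.0452 -0.0009 0;0 0 0 0.0035 0.0513 -0.0010 0;0 0 0 0.0062 0.0572 -0.0010 0;0 0 0 0.0093 0.0630 -0.0010 0;
```

```bash
python3 -m jog '0 0 0 -.0013 .0064 0 0;0 0 0 -.0022 .0129 -.0001 0;0 0 0 -.0025 .0194 -.0002 0;0 0 0 -.0023 .0259 -.0004 0;0 0 0 -.0016 .0324 -.0005 0;0 0 0 -.0004 .0389 -.0006 0;0 0 0 .0013 .0452 -.0006 0;0 0 0 .0035 .0513 -.0007 0;0 0 0 .0062 .0572 -.0007 0;0 0 0 .0093 .063 -.0007 0'; python3 arc.py 4.5 10 0
python3 - <<'E'
from h import *
im=robot.snapshot('side');cv2.imwrite('pics/c7.png',cv2.resize(im[130:250,190:320,::-1],None,fx=4,fy=4,interpolation=2))
for a in range(-50,50,10):
    b=np.radians(a);u=proj('side',[.543+.12*np.cos(b),.004+.12*np.sin(b),.047]);print(a,((u-[190,130])*4).round())
E
```

```text
t: 34.23
tcp_pos: [0.6153, 0.0461, 0.0442]
ee_rot: [-3.14, 0.002, -3.141]
ft_force: [0.6, -2.5, 7.4]
opening: -0.0004
gripper_force: 3.4
F [ 0.41 -1.79  6.95] p [0.615  0.0466 0.0442] r 0.0837 ang 30.6 depth mm 4.23 t 34.38
0 0 0 0.0036 0.0055 0.0000 0;0 0 0 0.0077 0.0107 0.0001 0;0 0 0 0.0121 0.0155 0.0002 0;0 0 0 0.0169 0.0200 0.0003 0;0 0 0 0.0220 0.0240 0.0004 0;0 0 0 0.0274 0.0277 0.0006 0;0 0 0 0.0331 0.0309 0.0007 0;0 0 0 0.0390 0.0337 0.0009 0;0 0 0 0.0451 0.0360 0.0012 0;0 0 0 0.0514 0.0378 0.0014 0;
-50 [359. 262.]
-40 [347. 250.]
-30 [332. 241.]
-20 [314. 233.]
-10 [294. 226.]
0 [272. 222.]
10 [250. 220.]
20 [227. 219.]
30 [204. 221.]
40 [181. 225.]
```

View pics/c7.png

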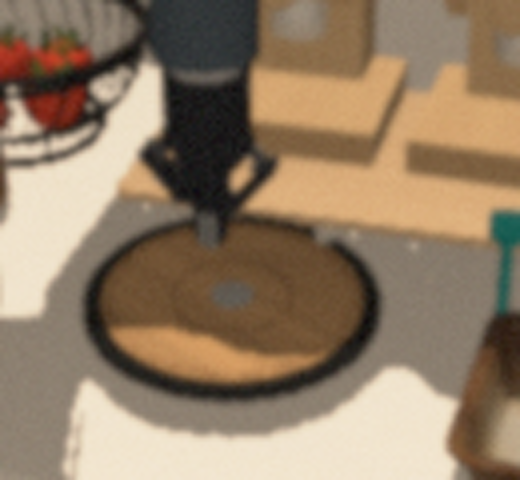

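The notch is at (327,236), about −27°. It started at −38.5°, so the platter has turned about 371°, more than a full turn. Lifting off.

```bash
python3 -m jog '0 0 0 0 0 -.004 0;0 0 0 0 0 -.01 0;0 0 0 0 0 -.03 0;0 0 0 0 0 -.06 0;0 0 0 0 0 -.09 0;0 0 0 0 0 -.12 0;0 0 0 0 0 -.12 0;0 0 0 0 0 -.12 0;0 0 0 0 0 -.12 0;0 0 0 0 0 -.12 0'
python3 - <<'E'
from h import *
a=robot.snapshot('side')[130:270,190:390,::-1]
cv2.imwrite('pics/c8.png',cv2.resize(a,None,fx=4,fy=4,interpolation=2))
E
```

```text
t: 35.32
tcp_pos: [0.6134, 0.0467, 0.1614]
ee_rot: [-3.141, -0.004, 3.141]
ft_force: [0.0, -1.2, 0.1]
opening: 0.0002
gripper_force: 0.0
```

View pics/c8.png

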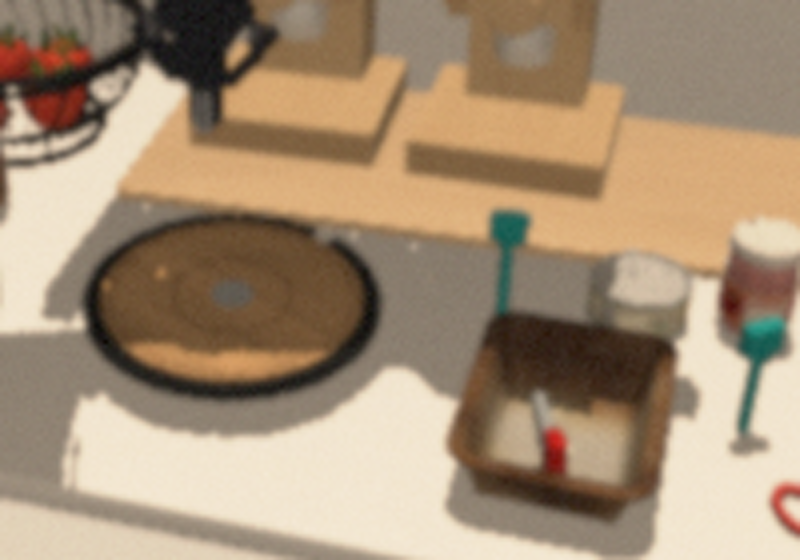

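The finger is clear, the notch is still at (327,236), the pin is in the tray at (550,440), and the jars on the right look undisturbed. Handing in.

```bash
python3 -c "
from station import robot
print(robot.close_job())"
```

```text
the job is handed in; nothing more can be done
None
```

I pulled the lock pin and left it in the tray, then turned the platter about 370° by the notch position, with force readings staying below 10 N. I handed the job in at about 35 s, but the hand-in returned no verdict.

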